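Close the digestion vessel with the click wrench

TASK

Close the vessel tight: take the click wrench from its pad, fit its socket fully down over the key on the vessel's cap, and turn it clockwise (seen from above) until it breaks over with a click, then stop at once, before it runs on into its end stop. Lift the wrench off without loosening the cap and lay it back flat on its pad; leave the other things alone.

Things in the scene. Friction and masses are not known exactly. Their poses are not given: they have to be found in the camera images.
- wrench_grip (a point): Centre of the blue grip of the click wrench (206 mm long, 0.24 kg, lying flat, socket mouth down): a bar 24 mm wide, 22 mm high, 75 mm long, sides upright. 22 mm above the wrench's underside and 105 mm from the socket's axis. x runs along the handle from the steel head to the dark butt collar (44 mm diameter), z up. The handle is hinged to the head on the socket's axis.
- wrench_socket (a point): Centre of the socket's mouth, on the underside of the head (58 mm diameter, 34 high). Pocket 39.5 x 15 mm, 18 deep, long side along x (towards the butt). Turned clockwise with 1.2 to 1.6 N m (12 to 15 N at the grip) the handle breaks over: it yields against the head, resistance falling at once to below half; 0.16 rad on is its hard end stop. Turned back or let go, it snaps straight.
- cap_seat (a point): Centre of the flat top, 60 mm above the table, of the white screw cap (60 mm diameter) of a vessel in a fixed station (base 120 x 120 x 12 mm). On it stands a orange-brown oblong key 36 x 12 mm, 16 high, top edges rounded; x runs along the key, the way the wrench's handle should lie when fitted; z up is the turning axis. Fully down, the wrench's underside lies on this top.
- cap (a joint): Turn of the screw cap, rad, growing clockwise from above (closing). It turns against a light drag of 0.25 N m (2.4 N at the grip), then comes hard up tight after 0.2 to 0.7 rad; where cannot be seen. The key has about 0.08 rad of play in the socket either way.
- pad: Teal foam tool pad, 100 x 260 mm, 10 mm thick, fixed on the table; origin at the centre of its underside, long side along its y. The wrench lies on it.
- dropper_red: white dropper bottle with red cap, 24 mm diameter, 68 mm high, behind the work; origin at its underside; leave alone
- dropper_blue: white dropper bottle with blue cap, 24 mm diameter, 68 mm high, behind the work; origin at its underside; leave alone
- dish: petri dish, 63 mm diameter, 16 mm high, behind the work; origin at its underside; leave alone

How it is judged:
By the outcome, as a careful person would: the job done as asked, in the order asked, and still so for the second after the job is handed in, with the robot touching nothing.
It also fails if it takes over 58 s, if anything falls off the work surface, if the arm or the gripper's body presses on something with over 40 N, if the wrist force passes 120 N, or if a joint passes its speed limit or range.

ROBOT

A 6-joint arm with a two-finger parallel gripper is mounted at the origin on a cart in front of the work surface, level with it; the furniture and walls round the work are solid. World frame = base frame: x ahead of the robot, y to its left, z up, the work surface at z = 0. Lengths are in mm, angles in rad, forces in N, time in s.
With the tool pointing down it reaches from about 350 to 875 mm from the base axis. Payload 4.2 kg.
Tool frame: the origin (TCP) lies at the very end of the fingers, on their centre line; the grasp point (between the pads) lies 19 mm behind it; z points along the fingers, y is the direction in which the jaws open and shut (so a half turn about z gives the same grasp; the last joint's range is limited). The gripper opens to 85 mm and grips with 20 to 120 N. Pads are 22 mm wide; open, the fingers measure 114 mm over their backs; the gripper's body (76 mm by 85 mm) begins 54 mm behind the grasp point. The pads swing forward as they close: fully open they stand 13 mm farther back than shut.
Start: joints at [1.508, 0.385, 0.008, 0, -1.194, -0.259], TCP at [197.639, 592.906, 210.312] pointing down, gripper open.
Joint ranges: [-3.14, 3.14], [-1.21, 2.06], [-1.07, 1.41], [-3.16, 2.05], [-2.99, -0.16], [-3.1, 3.1]. Speed limits (rad/s): [2.79, 2.79, 3.14, 3.14, 3.14, 3.14].

INTERFACE

Orientations are given as a unit quaternion [x, y, z, w].
In Python, from bench import arm, optics, job gives the robot as it stands.
- The arm moves only by the tool send_rows, never from a script. Its argument "steps" is a list that holds one entry, the list of rows, each a list of 5 numbers: the shift along the tool's x, y, z in cm, then the turn about the tool's z in rad, then the opening, from 0 (shut) to 1 (fully open). A call has 1 to 10 rows; each row shifts and turns the pose as measured when the row begins, along the tool's axes as they then stand; what a row does not reach is not made up. A row lasts 1/12 s, in which the tool goes at most 41.7 mm and 7.16 degrees, less where a joint would pass 70% of its speed; a pose out of reach is approached as far as the arm can. A call with a gripper value outside its range is refused whole. The fingers move at their own pace and stop on an object; the grip force is fixed at half the most. Time passes only in rows, so rows that do not move let the fingers close. It gives the time, the measured TCP pose, the force and the opening at its end, in the units of the state.
- arm.read_state(): the state, without advancing time (a new reading comes with each control period).
- optics.get_image(name): name is "scene" or "top" or "wrist"; returns (picture, depth): 420x560x3 uint8, blue, green, red; 420x560 float32, mm along the optical axis (not along the pixel's ray), 0 where there is no reading.
- optics.get_calibration(name): a dict with "K" (3x3 intrinsics, pixels), "k1" (the pictures are not rectified: a ray, as slopes to the right and down, at radius r is drawn at 1 + k1 r^2 times it, then the intrinsics apply), "rvec" (rotation vector, rad) and "tvec" (3), from world to camera coordinates, as OpenCV has them; the wrist camera has in their place "hand_eye" (4x4, takes a point from camera to tool coordinates, whose origin is the TCP and whose axes are the flange's). Camera axes: x right, y down, z forward; pixel columns grow to the right and rows downward; lengths in mm; the calibration is good to about 2 mm. A picture is of the moment at which its call begins: read the wrist's pose just before it. get_calibration takes no time and is no camera call.
- job.job_done(): hands the job in, once; it reports no verdict.
The state is a dict: "clock": time; "joints": joint angles; "joint_vel": joint speeds; "joint_efforts": joint torques, N m; "position": TCP position; "ee_rot": TCP orientation; "contact_force": force on the tool from outside, world axes, zero at the start; "wrist_torque": the same for the moment, N m; "gripper_width": finger opening in mm.
Only numpy, scipy, OpenCV 4.12 (cv2) and the standard library are available. Lean on these libraries where they do the work, as an engineer would, in place of code of your own. Each camera call takes 0.05 s, during which the arm holds its last target. There are 200 camera calls.

## Working session

There is one attempt and no reset: what is moved stays moved. The work goes in short steps, Python scripts to look and compute and a tool call to move; the robot and the scene stay as the last step left them, time stands still between calls to the robot, and variables do not carry over. Pictures are saved under pics/ and viewed, about 8 in all and at most 12, crops included, and the job is handed in when it is done.

Besides the shell and the picture viewer there is one more tool, called by a JSON object that holds its "name" and its "arguments", one argument or row to a line. send_rows: Moves the arm, as the interface text tells. Its arguments: {"type":"object","properties":{"steps":{"type":"array","items":{"type":"array","items":{"type":"array","items":{"type":"number"}}}}},"required":["steps"]}

```bash
ls; mkdir -p pics; cat > h.py <<'E'
import numpy as np, cv2
from scipy.spatial.transform import Rotation as R
from bench import arm, optics, job
def cam(name, st=None):
    c=optics.get_calibration(name); K=np.array(c["K"],float); k1=c["k1"]
    if "hand_eye" in c:
        T=np.array(c["hand_eye"]); q=R.from_quat(st["ee_rot"]).as_matrix()
        Rc=q@T[:3,:3]; t=q@T[:3,3]+np.array(st["position"])
    else:
        r=cv2.Rodrigues(np.array(c["rvec"],float))[0]; Rc=r.T; t=-r.T@np.array(c["tvec"],float).ravel()
    return K,k1,Rc,t
def ray(C,u,v):
    K,k1,Rc,t=C
    d=np.array([(u-K[0,2])/K[0,0],(v-K[1,2])/K[1,1]]); s=d.copy()
    for _ in range(20): s=d/(1+k1*(s@s))
    return Rc@np.array([s[0],s[1],1.]),t
def onz(C,u,v,z):
    d,t=ray(C,u,v); return t+d*(z-t[2])/d[2]
def atd(C,u,v,dep):
    d,t=ray(C,u,v); return t+d*dep
def proj(C,p):
    K,k1,Rc,t=C
    c=Rc.T@(np.array(p,float)-t); s=c[:2]/c[2]; s=s*(1+k1*s@s)
    return K[0,0]*s[0]+K[0,2],K[1,1]*s[1]+K[1,2]
def tool(st,p):  # world point -> tool frame, cm
    return R.from_quat(st["ee_rot"]).inv().apply(np.array(p)-st["position"])/10
E
python3 - <<'E'
from h import *
st=arm.read_state(); print(st)
for n in("top","wrist"):
    im,d=optics.get_image(n); np.savez(""+n,im=im,d=d)
    cv2.imwrite(f"pics/{n}1.png",im if n=="wrist" else cv2.resize(im,(800,600)))
    print(n,optics.get_calibration(n))
E
```

```text
pics
{'clock': 0.0, 'joints': array([ 1.50760443e+00,  3.85551448e-01,  6.62057977e-03, -5.42000144e-04,
       -1.19397923e+00, -2.58639646e-01]), 'joint_vel': array([-5.75363369e-04, -8.79140349e-04,  1.30516830e-03, -7.67234634e-06,
       -8.84139912e-04,  1.61230035e-03]), 'joint_efforts': array([-8.42483178e-05, -3.92286372e+01,  1.88398951e+01,  4.18624967e+00,
       -4.71959080e-03, -3.64943617e-06]), 'position': array([197.43887035, 592.32816137, 209.21627436]), 'ee_rot': array([ 9.87064363e-01, -1.60320811e-01, -1.47561147e-04,  1.07641618e-03]), 'contact_force': array([ 0.56463736, -0.30024481, -0.07146141]), 'wrist_torque': array([-0.04244454,  0.04148233, -0.0033987 ]), 'gripper_width': 85.72401755417444}
top {'K': array([[385.37805395,   0.        , 279.35850072],
       [  0.        , 385.37805395, 213.03877742],
       [  0.        ,   0.        ,   1.        ]]), 'k1': -0.07902402852866208, 'rvec': array([ 2.19708452, -2.19926244,  0.08016884]), 'tvec': array([-10.91385749, 535.02514246, 883.08077458])}
wrist {'K': array([[294.93965026,   0.        , 274.61178363],
       [  0.        , 294.93965026, 210.11389277],
       [  0.        ,   0.        ,   1.        ]]), 'k1': -0.059754806058215704, 'hand_eye': array([[ 1.64850194e-05, -9.63070169e-01, -2.69250531e-01,
         6.69041070e+01],
       [ 9.99999992e-01,  5.05638730e-05, -1.19634076e-04,
         7.37336177e-02],
       [ 1.28830360e-04, -2.69250527e-01,  9.63070162e-01,
        -1.64244532e+02],
       [ 0.00000000e+00,  0.00000000e+00,  0.00000000e+00,
         1.00000000e+00]])}
```

View pics/top1.png

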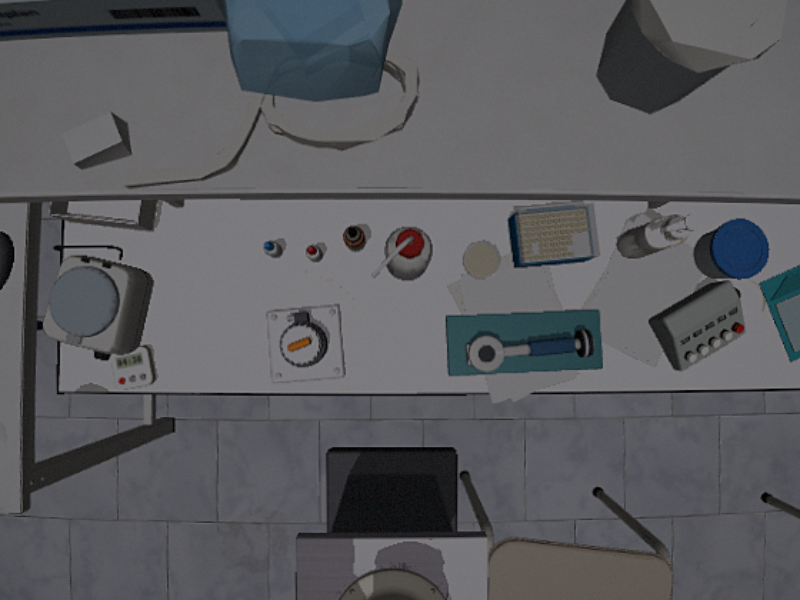

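The top view shows the vessel's key at about (302,344), the wrench's socket head at (487,352) and its butt at (584,342), in the 800x600 picture.

```bash
python3 - <<'E'
from h import *
C=cam("top"); z=np.load("top.npz"); s=560/800
print("cam",C[3])
for n,(u,v),h in [("head",(487,352),44),("butt",(585,342),30),("grip",(552,346),43),("keyc",(300,344),76),("keyL",(289,348),76),("keyR",(312,340),76),("padTL",(447,316),10),("padBR",(602,369),10),("padTR",(599,310),10),("padBL",(448,376),10),("dishes",(482,260),16),("wb",(300,340),60),("tcp",(100,300),0)]:
    print(n,onz(C,u*s,v*s,h).round(), "dep",atd(C,u*s,v*s,z["d"][int(v*s),int(u*s)]).round())
im=z["im"]
a=cv2.resize(im[200:290,170:440],None,fx=2.96,fy=2.96,interpolation=cv2.INTER_CUBIC)
cv2.imwrite("pics/c1.png",cv2.convertScaleAbs(a,alpha=1.6))
E
```

```text
cam [482.01592985   1.08806527 913.1605167 ]
head [ 458. -150.   44.] dep [ 458. -150.   45.]
butt [ 473. -313.   30.] dep [ 473. -306.   51.]
grip [ 467. -255.   43.] dep [ 467. -255.   42.]
keyc [471. 140.  76.] dep [471. 140.  75.]
keyL [465. 157.  76.] dep [465. 157.  75.]
keyR [477. 122.  76.] dep [477. 124.  60.]
padTL [516. -90.  10.] dep [517. -92.  -3.]
padBR [ 428. -348.   10.] dep [ 427. -353.   -3.]
padTR [ 526. -345.   10.] dep [ 526. -345.    9.]
padBL [418. -91.  10.] dep [417. -92.   2.]
dishes [ 608. -148.   16.] dep [ 608. -148.   18.]
wb [477. 143.  60.] dep [477. 141.  70.]
tcp [544. 494.   0.] dep [536. 436. 108.]
```

View pics/wrist1.png

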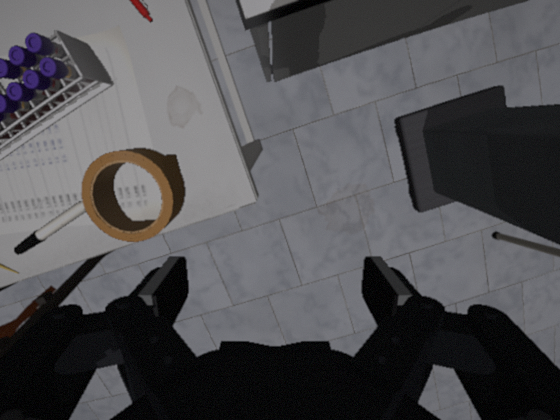

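The crop is skipped. The wrist picture shows only floor and a side table, so the arm starts far off to the left of the work. I'll plan the transit over the key first for a close look.

```bash
cat >> h.py <<'E'
def yaw(st):
    x=R.from_quat(st["ee_rot"]).as_matrix()[:,0]; return np.arctan2(x[1],x[0])
def plan(p0,a0,p1,a1,n,op):
    """n equal rows from (p0,a0) to (p1,a1), tool down; prints rows (cm, rad)"""
    d=(np.array(p1,float)-p0)/n/10; da=(a1-a0)/n; rows=[]
    for i in range(n):
        a=a0+i*da; x=np.array([np.cos(a),np.sin(a)]); y=np.array([np.sin(a),-np.cos(a)])
        rows.append([round(float(x@d[:2]),2),round(float(y@d[:2]),2),round(float(-d[2]),2),round(float(-da),3),op])
    print(rows); return rows
E
python3 - <<'E'
from h import *
st=arm.read_state()
plan(st["position"],yaw(st),[430,300,230],-0.78,10,1)
plan([430,300,230],-.78,[471,140,165],-1.24,6,1)
E
```

```text
[[3.13, 2.04, -0.21, 0.046, 1], [3.22, 1.89, -0.21, 0.046, 1], [3.3, 1.74, -0.21, 0.046, 1], [3.38, 1.59, -0.21, 0.046, 1], [3.45, 1.43, -0.21, 0.046, 1], [3.51, 1.27, -0.21, 0.046, 1], [3.57, 1.11, -0.21, 0.046, 1], [3.61, 0.95, -0.21, 0.046, 1], [3.65, 0.78, -0.21, 0.046, 1], [3.69, 0.61, -0.21, 0.046, 1]]
[[2.36, 1.42, 1.08, 0.077, 1], [2.46, 1.23, 1.08, 0.077, 1], [2.55, 1.04, 1.08, 0.077, 1], [2.62, 0.84, 1.08, 0.077, 1], [2.68, 0.64, 1.08, 0.077, 1], [2.72, 0.43, 1.08, 0.077, 1]]
```

{"name": "send_rows", "arguments": {
  "steps": [
    [[3.1, 2.0, -0.2, 0.046, 1], [3.2, 1.9, -0.2, 0.046, 1], [3.3, 1.7, -0.2, 0.046, 1], [3.4, 1.6, -0.2, 0.046, 1], [3.45, 1.4, -0.2, 0.046, 1], [3.5, 1.3, -0.2, 0.046, 1], [3.6, 1.1, -0.2, 0.046, 1], [3.6, 0.95, -0.2, 0.046, 1], [3.65, 0.8, -0.2, 0.046, 1], [3.7, 0.6, -0.2, 0.046, 1]]
  ]
}}

```text
clock: 0.93
position: [430.6, 289.6, 224.3]
ee_rot: [0.923, -0.385, -0.001, 0.006]
contact_force: [0.6, 0.7, 0.3]
gripper_width: 85.5
```

{"name": "send_rows", "arguments": {
  "steps": [
    [[2.3, 1.3, 1.0, 0.075, 1], [2.3, 1.1, 1.0, 0.075, 1], [2.4, 0.9, 1.0, 0.075, 1], [2.5, 0.8, 1.0, 0.075, 1], [2.5, 0.6, 1.0, 0.075, 1], [2.5, 0.4, 0.9, 0.075, 1], [0, 0, 0, 0, 1]]
  ]
}}

```text
clock: 1.52
position: [470.3, 125.9, 163.0]
ee_rot: [0.804, -0.595, -0.0, 0.007]
contact_force: [0.3, 0.2, 0.1]
gripper_width: 85.3
```

```bash
python3 - <<'E'
from h import *
st=arm.read_state(); print(st["position"],yaw(st),st["ee_rot"])
im,d=optics.get_image("wrist"); np.savez("w2",im=im,d=d,pos=st["position"],q=st["ee_rot"])
cv2.imwrite("pics/w2.png",cv2.resize(cv2.convertScaleAbs(im[60:340,90:460],alpha=1.5),None,fx=2,fy=2,interpolation=cv2.INTER_CUBIC))
E
```

```text
[470.30434908 125.8690986  163.02065198] -1.2743280269422494 [ 8.03754117e-01 -5.94922311e-01 -3.84559250e-05  6.83822701e-03]
```

View pics/w2.png

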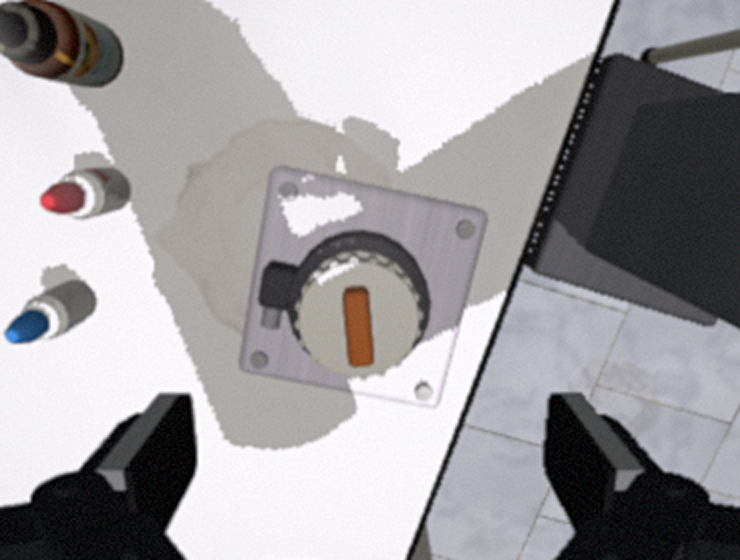

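The key stands at about (358,326) in the crop, nearly along the tool's x. I'll segment it by colour and depth for a precise pose.

```bash
cat >> h.py <<'E'
def cloud(C,d):
    K,k1,Rc,t=C
    uv=np.stack(np.meshgrid(np.arange(d.shape[1]),np.arange(d.shape[0])),-1).reshape(-1,1,2).astype(float)
    s=cv2.undistortPoints(uv,K,np.array([k1,0,0,0,0.]))[:,0].reshape(*d.shape,2)
    return (np.dstack([s,np.ones(d.shape)])*d[...,None])@Rc.T+t
def rect(m,C,z):
    """outline rectangle of largest blob of mask laid on plane z: centre, sides, long-axis yaw (towards -y)"""
    c=max(cv2.findContours(m.astype(np.uint8),0,cv2.CHAIN_APPROX_NONE)[0],key=cv2.contourArea)[:,0]
    p=np.array([onz(C,u,v,z)[:2] for u,v in c],np.float32)
    r=cv2.minAreaRect(p); b=cv2.boxPoints(r); e=[b[1]-b[0],b[2]-b[1]]; l=max(e,key=np.linalg.norm)
    if l[1]>0:l=-l
    return np.array(r[0]),r[1],np.arctan2(l[1],l[0]),len(c)
E
python3 - <<'E'
from h import *
z=np.load("w2.npz"); st=dict(position=z["pos"],ee_rot=z["q"]); C=cam("wrist",st)
im=z["im"].astype(int); P=cloud(C,z["d"])
b,g,r=im[...,0],im[...,1],im[...,2]
m=(r>1.7*b)&(r>60); m[:,:230]=0;m[:,310:]=0
print(rect(m,C,76)); print("z of key",np.percentile(P[m][:,2],[10,25,50,75,90]))
mt=m&(P[...,2]>72); print(rect(mt,C,76),P[mt].mean(0))
# cap top rim white at z~60
w=(abs(P[...,2]-60)<3)&(np.hypot(P[...,0]-471,P[...,1]-140)<45); 
c=cv2.minEnclosingCircle(P[w][:,:2].astype(np.float32)); print("cap",c,np.median(P[w][:,2]))
E
```

```text
(array([469.26351929, 140.56858826]), (10.678298950195312, 36.28681945800781), np.float32(-1.1987981), 94)
z of key [75.18216361 75.87616832 76.47144455 76.98825967 77.45250682]
(array([469.04919434, 141.11790466]), (10.678298950195312, 35.10753631591797), np.float32(-1.1987983), 89) [469.15862651 140.84940469  76.41781658]
cap ((468.7993469238281, 142.7344207763672), 30.874223709106445) 60.626419098429665
```

```bash
python3 - <<'E'
from h import *
st=arm.read_state()
plan(st["position"],yaw(st),[467,-245,165],-1.485,10,1)
E
```

```text
[[3.55, 1.14, -0.01, 0.021, 1], [3.57, 1.06, -0.01, 0.021, 1], [3.59, 0.98, -0.01, 0.021, 1], [3.61, 0.91, -0.01, 0.021, 1], [3.63, 0.83, -0.01, 0.021, 1], [3.65, 0.75, -0.01, 0.021, 1], [3.66, 0.67, -0.01, 0.021, 1], [3.68, 0.59, -0.01, 0.021, 1], [3.69, 0.52, -0.01, 0.021, 1], [3.7, 0.44, -0.01, 0.021, 1]]
```

{"name": "send_rows", "arguments": {
  "steps": [
    [[3.5, 1.1, 0, 0.021, 1], [3.5, 1.0, 0, 0.021, 1], [3.5, 1.0, 0, 0.021, 1], [3.6, 0.9, 0, 0.021, 1], [3.6, 0.8, 0, 0.021, 1], [3.6, 0.7, 0, 0.021, 1], [3.6, 0.7, 0, 0.021, 1], [3.6, 0.6, 0, 0.021, 1], [3.6, 0.5, 0, 0.021, 1], [0, 0, 0, 0, 1]]
  ]
}}

```text
clock: 2.4
position: [476.4, -208.0, 170.3]
ee_rot: [0.75, -0.661, 0.005, 0.002]
contact_force: [-0.1, 1.1, 0.1]
gripper_width: 85.4
```

```bash
python3 - <<'E'
from h import *
st=arm.read_state(); print(st["position"],yaw(st),st["ee_rot"],st["clock"])
im,d=optics.get_image("wrist"); np.savez("w3",im=im,d=d,pos=st["position"],q=st["ee_rot"])
cv2.imwrite("pics/w3.png",cv2.resize(cv2.convertScaleAbs(im,alpha=1.5),(800,600),interpolation=cv2.INTER_CUBIC))
E
```

```text
[ 476.37845223 -208.0402784   170.33374318] -1.4444081921864147 [ 0.75034477 -0.66102454  0.00489907  0.00229963] 2.4
```

View pics/w3.png

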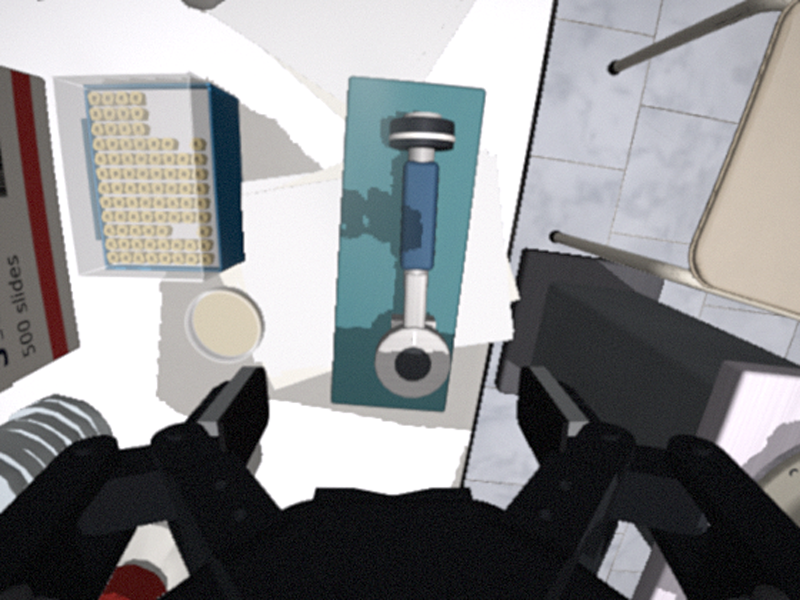

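The whole wrench shows: blue grip centred at about (420,217), head disc at (413,361), butt collar at (422,130); pad's four corners in view.

```bash
python3 - <<'E'
from h import *
z=np.load("w3.npz"); st=dict(position=z["pos"],ee_rot=z["q"]); C=cam("wrist",st)
im=z["im"].astype(int); P=cloud(C,z["d"])
b,g,r=im[...,0],im[...,1],im[...,2]
m=(b>1.6*r)&(b>1.25*g)&(P[...,2]>25); m[:,:260]=0;m[:,330:]=0;m[:100]=0;m[195:]=0
print("grip z",np.percentile(P[m][:,2],[10,50,90]))
for zz in(43,33): print(rect(m,C,zz))
mt=m&(P[...,2]>40);print(rect(mt,C,43))
hd=(P[...,2]>36)&(np.hypot(P[...,0]-458,P[...,1]+150)<45)
print("headz",np.percentile(P[hd][:,2],[10,50,90]))
hd[:225]=0
k=cv2.findContours(hd.astype(np.uint8),0,cv2.CHAIN_APPROX_NONE)[0]; k=max(k,key=len)[:,0]
k=k[k[:,1]>235]
p=np.array([onz(C,u,v,44)[:2] for u,v in k]); A=np.c_[2*p,np.ones(len(p))]; s=np.linalg.lstsq(A,(p**2).sum(1),rcond=None)[0]
print("head c",s[:2],"r",np.sqrt(s[2]+s[:2]@s[:2]))
print("hole", onz(C,413*.7,363*.7,44), "butt c",onz(C,422*.7,131*.7,50))
print("padcorners",[onz(C,u*.7,v*.7,10)[:2].round() for u,v in [(349,76),(485,90),(444,411),(332,403)]])
E
```

```text
grip z [42.64931694 43.69078336 44.72762836]
(array([ 463.81503296, -256.75683594]), (22.572101593017578, 71.98582458496094), np.float32(-1.4748535), 257)
(array([ 463.16070557, -256.17410278]), (23.344379425048828, 74.44876098632812), np.float32(-1.474854), 257)
(array([ 463.81503296, -256.75683594]), (22.572101593017578, 71.98582458496094), np.float32(-1.4748535), 257)
headz [42.28192709 44.66935224 45.91668778]
head c [ 453.58372562 -151.10924272] r 28.239888670531435
hole [ 452.60493035 -149.76180862   44.        ] butt c [ 469.54080337 -310.96351375   50.        ]
padcorners [array([ 524., -347.]), array([ 427., -350.]), array([416., -94.]), array([513., -89.])]
```

```bash
python3 - <<'E'
from h import *
st=arm.read_state()
plan(st["position"],yaw(st),[463.8,-256.8,70],-1.475,5,1)
E
```

```text
[[0.97, 0.38, 2.0, 0.006, 1], [0.97, 0.37, 2.0, 0.006, 1], [0.98, 0.36, 2.0, 0.006, 1], [0.98, 0.36, 2.0, 0.006, 1], [0.98, 0.35, 2.0, 0.006, 1]]
```

{"name": "send_rows", "arguments": {
  "steps": [
    [[0.97, 0.38, 2.0, 0.006, 1], [0.97, 0.37, 2.0, 0.006, 1], [0.97, 0.36, 2.0, 0.006, 1], [0.97, 0.36, 2.0, 0.006, 1], [0.97, 0.35, 2.0, 0.006, 1], [0, 0, 0, 0, 1]]
  ]
}}

```text
clock: 2.95
position: [470.6, -253.4, 70.5]
ee_rot: [0.744, -0.668, 0.009, -0.001]
contact_force: [-1.4, -0.2, -0.5]
gripper_width: 85.6
```

```bash
cat > g.py <<'E'
import sys
from h import *
# usage: g.py x y z yaw n open
st=arm.read_state(); print(st["clock"],st["position"].round(1),round(yaw(st),3),"tilt",R.from_quat(st["ee_rot"]).as_matrix()[:2,2].round(4),"F",st["contact_force"].round(1),"T",st["wrist_torque"].round(2),round(st["gripper_width"],1))
if len(sys.argv)>1:
    x,y,z,a,n,o=map(float,sys.argv[1:]); plan(st["position"],yaw(st),[x,y,z],a,int(n),o)
E
python3 g.py 463.8 -256.8 15 -1.475 4 1
```

```text
2.95 [ 470.6 -253.4   70.5] -1.462 tilt [ 0.0147 -0.0096] F [-1.4 -0.2 -0.5] T [0.04 0.09 0.01] 85.6
[[0.07, 0.18, 1.39, 0.003, 1.0], [0.07, 0.18, 1.39, 0.003, 1.0], [0.07, 0.18, 1.39, 0.003, 1.0], [0.07, 0.18, 1.39, 0.003, 1.0]]
```

{"name": "send_rows", "arguments": {
  "steps": [
    [[0.1, 0.2, 1.4, 0.003, 1], [0.1, 0.2, 1.4, 0.003, 1], [0.1, 0.2, 1.3, 0.003, 1], [0.05, 0.15, 0.8, 0.003, 1], [0, 0.1, 0.6, 0.002, 1], [0, 0, 0, 0, 1]]
  ]
}}

```text
clock: 3.45
position: [470.2, -252.4, 17.9]
ee_rot: [0.744, -0.668, 0.012, -0.003]
contact_force: [-0.7, -0.5, -0.3]
gripper_width: 85.4
```

```bash
python3 g.py 463.8 -256.8 15 -1.475 2 1
```

```text
3.45 [ 470.2 -252.4   17.9] -1.463 tilt [ 0.0219 -0.0117] F [-0.7 -0.5 -0.3] T [0.01 0.1  0.01] 85.4
[[0.18, 0.34, 0.14, 0.006, 1.0], [0.19, 0.34, 0.14, 0.006, 1.0]]
```

{"name": "send_rows", "arguments": {
  "steps": [
    [[0.2, 0.6, 0, 0, 1], [0, 0, 0, 0, 1]]
  ]
}}

```text
clock: 3.62
position: [465.6, -254.3, 19.0]
ee_rot: [0.745, -0.667, 0.013, -0.003]
contact_force: [0.5, -0.1, 0.2]
gripper_width: 85.4
```

```bash
python3 g.py 463.8 -256.8 15 -1.475 1 1
```

```text
3.6167 [ 465.6 -254.3   19. ] -1.461 tilt [ 0.0238 -0.0122] F [ 0.5 -0.1  0.2] T [ 0.07  0.06 -0.02] 85.4
[[0.22, 0.2, 0.4, 0.014, 1.0]]
```

{"name": "send_rows", "arguments": {
  "steps": [
    [[0.3, 0.3, 0.5, 0.014, 1], [0, 0, 0, 0, 1]]
  ]
}}

```text
clock: 3.78
position: [463.9, -258.0, 15.2]
ee_rot: [0.74, -0.672, 0.014, -0.004]
contact_force: [0.4, 0.3, -0.2]
gripper_width: 85.4
```

```bash
python3 g.py 463.8 -256.8 15 -1.475 1 1
```

```text
3.7833 [ 463.9 -258.    15.2] -1.475 tilt [ 0.0271 -0.0131] F [ 0.4  0.3 -0.2] T [0.01 0.04 0.03] 85.4
[[-0.12, -0.0, 0.02, -0.0, 1.0]]
```

{"name": "send_rows", "arguments": {
  "steps": [
    [[-0.1, 0, 0, 0, 0.6], [0, 0, 0, 0, 0.3], [0, 0, 0, 0, 0], [0, 0, 0, 0, 0], [0, 0, 0, 0, 0], [0, 0, 0, 0, 0]]
  ]
}}

```text
clock: 4.28
position: [464.7, -257.9, 16.6]
ee_rot: [0.74, -0.673, 0.016, -0.005]
contact_force: [0.8, 0.2, 1.6]
gripper_width: 21.7
```

```bash
python3 g.py
```

```text
4.2833 [ 464.7 -257.9   16.6] -1.476 tilt [ 0.0302 -0.0141] F [0.8 0.2 1.6] T [0.12 0.08 0.11] 21.7
```

```bash
cat >> h.py <<'E'
Q0=R.from_quat([0,0,0,1]); 
def sock(st):
    g=np.load("grasp.npz"); return R.from_quat(st["ee_rot"]).apply(g["s"])+st["position"], R.from_quat(st["ee_rot"]).apply(g["ax"])
E
python3 - <<'E'
from h import *
st=arm.read_state(); r=R.from_quat(st["ee_rot"]).inv()
a=-1.475
np.savez("grasp.npz",s=r.apply(np.array([453.7,-151.6,10])-st["position"]),ax=r.apply([np.cos(a),np.sin(a),0]))
g=np.load("grasp.npz");print(g["s"],g["ax"])
E
```

```text
[-106.93607841    1.0842538     4.78224428] [ 9.99856725e-01 -5.81220786e-04  1.69171841e-02]
```

{"name": "send_rows", "arguments": {
  "steps": [
    [[0, 0, -0.5, 0, 0], [0, 0, -1.0, 0, 0], [0, 0, -1.5, 0, 0], [0, 0, -2.0, 0, 0], [0, 0, -2.0, 0, 0], [0, 0, -2.0, 0, 0], [0, 0, 0, 0, 0]]
  ]
}}

```text
clock: 4.87
position: [457.8, -255.4, 109.3]
ee_rot: [0.739, -0.673, 0.011, -0.003]
contact_force: [0.6, -0.5, -1.9]
gripper_width: 21.4
```

```bash
python3 g.py 500 41 120 -1.199 11 0; python3 - <<'E'
from h import *
st=arm.read_state(); print(sock(st))
im,d=optics.get_image("wrist"); np.savez("w4",im=im,d=d,pos=st["position"],q=st["ee_rot"])
it,dt=optics.get_image("top"); np.savez("t4",im=it,d=dt,pos=st["position"],q=st["ee_rot"])
a=cv2.resize(cv2.convertScaleAbs(im,alpha=1.5),(480,360)); b=cv2.resize(cv2.convertScaleAbs(it[150:300,240:440],alpha=1.5),(480,360),interpolation=cv2.INTER_CUBIC)
cv2.imwrite("pics/w4.png",np.vstack([a,b])[:, :])
print(np.vstack([a,b]).shape)
cv2.imwrite("pics/w4.png",cv2.resize(np.hstack([a,b]),(800,300)))
E
```

```text
4.8667 [ 457.8 -255.4  109.3] -1.478 tilt [ 0.0196 -0.0107] F [ 0.6 -0.5 -1.9] T [-0.19 -0.13 -0.01] 21.4
[[-2.65, -0.63, -0.1, -0.025, 0.0], [-2.63, -0.7, -0.1, -0.025, 0.0], [-2.61, -0.77, -0.1, -0.025, 0.0], [-2.59, -0.83, -0.1, -0.025, 0.0], [-2.57, -0.9, -0.1, -0.025, 0.0], [-2.55, -0.96, -0.1, -0.025, 0.0], [-2.52, -1.03, -0.1, -0.025, 0.0], [-2.49, -1.09, -0.1, -0.025, 0.0], [-2.47, -1.15, -0.1, -0.025, 0.0], [-2.44, -1.21, -0.1, -0.025, 0.0], [-2.4, -1.28, -0.1, -0.025, 0.0]]
(array([ 446.87510057, -149.10733622,  103.18291605]), array([ 0.09395144, -0.9955671 , -0.00439076]))
(720, 480, 3)
```

View pics/w4.png

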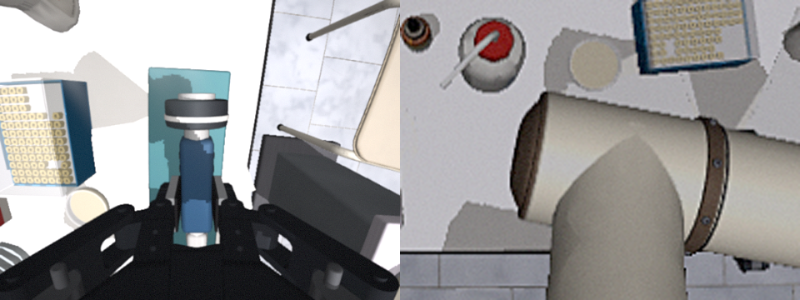

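The wrench is held: blue grip between the fingers at (197,185), butt at (195,110) in the left half. The arm hides it from the top camera. I'll check the hold (slip, droop) from the wrist depth.

```bash
python3 - <<'E'
from h import *
def cl(n):
    z=np.load(n); st=dict(position=z["pos"],ee_rot=z["q"]); P=cloud(cam("wrist",st),z["d"]); im=z["im"].astype(int)
    b,g,r=im[...,0],im[...,1],im[...,2]; m=(b>1.6*r)&(b>1.25*g); return z,st,P,m
z,st,P,m=cl("w4.npz"); m[:,:235]=0;m[:,320:]=0;m[:150]=0
T=R.from_quat(st["ee_rot"]).inv().apply(P[m]-st["position"])
x,y,zz=T.T; ok=abs(zz+30)<15
print("tool frame grip: x",np.percentile(x[ok],[0,1,50,99,100]).round(1))
t=ok&(x>5); print("y edges at x>5",np.percentile(y[t],[2,50,98]).round(1),"z fit",np.polyfit(x[t],zz[t],1), "y-centre fit",np.polyfit(x[t],y[t],1))
# butt: dark/white above, tool x>45
S=R.from_quat(st["ee_rot"]).inv().apply(P.reshape(-1,3)-st["position"]).reshape(P.shape)
bt=(S[...,0]>45)&(S[...,0]<110)&(abs(S[...,1])<40)&(S[...,2]<-25)&(S[...,2]>-60)
print("butt x",np.percentile(S[bt][:,0],[1,99]),"y",np.percentile(S[bt][:,1],[1,50,99]),"ztop",np.percentile(S[bt][:,2],[2]))
g=np.load("grasp.npz"); print("expected grip centre", g["s"]+105*g["ax"]+0)
sc,_=optics.get_image("scene"); cv2.imwrite("pics/s4.png",cv2.resize(cv2.convertScaleAbs(sc,alpha=1.5),(800,600)))
E
```

```text
tool frame grip: x [-36.8 -34.6   4.   35.6  36.7]
y edges at x>5 [-9.6  1.4 12.2] z fit [  0.02932493 -27.63760011] y-centre fit [0.00366622 1.24781219]
butt x [45.34551369 66.45084984] y [-18.15575112   1.40296599  20.80443609] ztop [-38.92364081]
expected grip centre [-1.95112226  1.02322562  6.55854861]
```

View pics/s4.png

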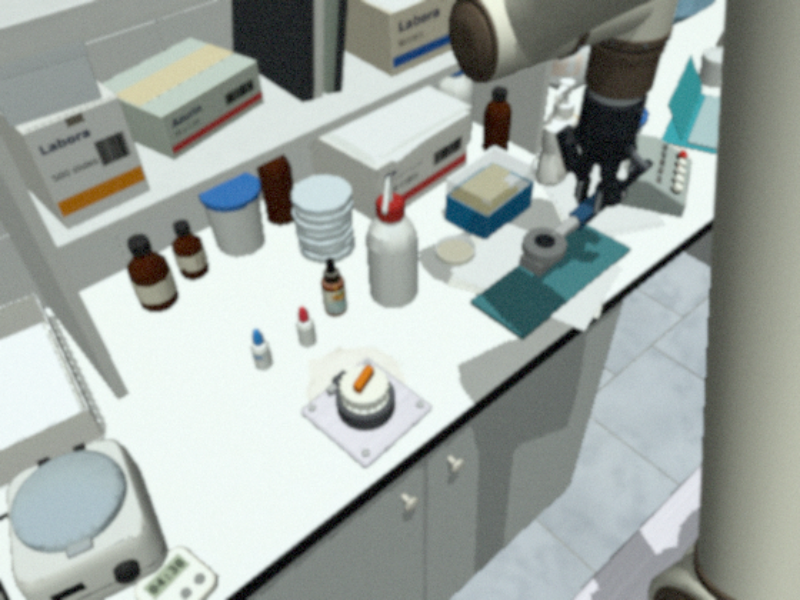

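The scene view shows the wrench held level over the pad, and the red-capped wash bottle, whose spout reaches towards the work. I'll check its clearance and plan the transit.

```bash
cat > gs.py <<'E'
import sys
from h import *
# gs.py sx sy sz axyaw n : move so that socket mouth arrives at (sx,sy,sz) with handle yaw
g=np.load("grasp.npz"); st=arm.read_state(); s,ax=sock(st); ya=np.arctan2(ax[1],ax[0])
print(st["clock"],"tcp",st["position"].round(1),"yaw",round(yaw(st),3),"tilt",R.from_quat(st["ee_rot"]).as_matrix()[:2,2].round(4),"F",st["contact_force"].round(1),"T",st["wrist_torque"].round(2),round(st["gripper_width"],1))
print("sock",s.round(1),"axyaw",round(ya,3), "axz",ax[2].round(3))
if len(sys.argv)>1:
    x,y,z,a,n=map(float,sys.argv[1:]); r=R.from_euler("z",a-ya)*R.from_quat(st["ee_rot"])
    p=np.array([x,y,z])-r.apply(g["s"]); print("target tcp",p.round(1)); plan(st["position"],yaw(st),p,yaw(st)+a-ya,int(n),0)
E
python3 - <<'E'
from h import *
z=np.load("top.npz"); P=cloud(cam("top"),z["d"])
m=(P[...,0]>530)&(P[...,0]<700)&(P[...,1]<120)&(P[...,1]>-80)&(P[...,2]>60)
for lo,hi in((60,100),(100,130),(130,160),(160,260)):
    k=m&(P[...,2]>lo)&(P[...,2]<hi); Q=P[k]
    if len(Q): print(lo,hi,"x",np.percentile(Q[:,0],[1,50,99]).round(),"y",np.percentile(Q[:,1],[1,50,99]).round())
Q=P[m&(P[...,0]<590)]; print(len(Q),Q[Q[:,0].argsort()][:5].round() if len(Q) else "")
g=dict(np.load("grasp.npz")); g["s"]=np.array([-105.9,1.15,4.8]); np.savez("grasp.npz",**g)
E
python3 gs.py 469.1 140.9 105 -1.199 12
```

```text
60 100 x [575. 633. 651.] y [-49.  54.  72.]
100 130 x [576. 598. 642.] y [-58. -22.  12.]
130 160 x [586. 595. 629.] y [-48. -23.   1.]
160 260 x [561. 603. 628.] y [-42. -19.  25.]
1838 [[559.  25. 207.]
 [559.  23. 207.]
 [560.  23. 210.]
 [560.  27. 209.]
 [561.  25. 208.]]
5.0167 tcp [ 454.6 -254.2  104.5] yaw -1.479 tilt [ 0.0112 -0.0073] F [-0.8  0.  -3.2] T [-0.14  0.08  0.02] 21.5
sock [ 443.8 -148.9   98.8] axyaw -1.478 axz -0.009
target tcp [508.5  42.6 110.7]
[[-2.42, -0.67, -0.05, -0.023, 0], [-2.41, -0.73, -0.05, -0.023, 0], [-2.39, -0.79, -0.05, -0.023, 0], [-2.37, -0.84, -0.05, -0.023, 0], [-2.35, -0.9, -0.05, -0.023, 0], [-2.33, -0.95, -0.05, -0.023, 0], [-2.31, -1.0, -0.05, -0.023, 0], [-2.28, -1.06, -0.05, -0.023, 0], [-2.26, -1.11, -0.05, -0.023, 0], [-2.23, -1.16, -0.05, -0.023, 0], [-2.2, -1.21, -0.05, -0.023, 0], [-2.17, -1.27, -0.05, -0.023, 0]]
```

```bash
python3 - <<'E'
from h import *
z=np.load("w2.npz"); st=dict(position=z["pos"],ee_rot=z["q"]); C=cam("wrist",st)
im=z["im"].astype(float); P=cloud(C,z["d"])
m=(im[...,2]>1.7*im[...,0])&(im[...,2]>60)&(P[...,2]>70); m[:,:230]=0;m[:,310:]=0
p=np.array([onz(C,u,v,76)[:2] for v,u in np.argwhere(m)]); c=p.mean(0)
w,V=np.linalg.eigh(np.cov((p-c).T)); l=V[:,1]; l=l if l[1]<0 else -l
print(c,np.arctan2(l[1],l[0]),np.sqrt(12*w))
E
python3 gs.py 466 140 104 -1.25 12
```

```text
[469.13052183 140.55172964] -1.2010936082167598 [10.57478272 34.93734414]
5.0167 tcp [ 454.6 -254.2  104.5] yaw -1.479 tilt [ 0.0112 -0.0073] F [-0.8  0.  -3.2] T [-0.14  0.08  0.02] 21.5
sock [ 443.8 -148.9   98.8] axyaw -1.478 axz -0.009
target tcp [500.3  39.9 109.7]
[[-2.41, -0.6, -0.04, -0.019, 0], [-2.39, -0.65, -0.04, -0.019, 0], [-2.38, -0.7, -0.04, -0.019, 0], [-2.37, -0.74, -0.04, -0.019, 0], [-2.35, -0.79, -0.04, -0.019, 0], [-2.34, -0.83, -0.04, -0.019, 0], [-2.32, -0.87, -0.04, -0.019, 0], [-2.3, -0.92, -0.04, -0.019, 0], [-2.29, -0.96, -0.04, -0.019, 0], [-2.27, -1.0, -0.04, -0.019, 0], [-2.25, -1.05, -0.04, -0.019, 0], [-2.23, -1.09, -0.04, -0.019, 0]]
```

{"name": "send_rows", "arguments": {
  "steps": [
    [[-2.4, -0.6, -0.1, -0.02, 0], [-2.4, -0.65, -0.1, -0.02, 0], [-2.4, -0.7, -0.1, -0.02, 0], [-2.35, -0.75, -0.1, -0.02, 0], [-2.35, -0.8, -0.1, -0.02, 0], [-2.3, -0.8, -0.1, -0.02, 0], [-2.3, -0.85, -0.1, -0.02, 0], [-2.3, -0.9, -0.1, -0.02, 0], [-2.3, -0.9, -0.1, -0.02, 0], [0, 0, 0, 0, 0]]
  ]
}}

```text
clock: 5.85
position: [476.3, -26.1, 96.3]
ee_rot: [0.796, -0.605, -0.007, 0.01]
contact_force: [-0.3, 0.1, -3.4]
gripper_width: 22.0
```

```bash
python3 gs.py 466 140 100 -1.25 4
```

```text
5.85 tcp [476.3 -26.1  96.3] yaw -1.299 tilt [-0.0227 -0.0071] F [-0.3  0.1 -3.4] T [-0.13 -0.12 -0.01] 22.0
sock [446.7  75.6  91.4] axyaw -1.299 axz -0.016
target tcp [500.6  39.9 104.8]
[[-1.43, -1.03, -0.21, -0.012, 0], [-1.41, -1.04, -0.21, -0.012, 0], [-1.4, -1.06, -0.21, -0.012, 0], [-1.39, -1.08, -0.21, -0.012, 0]]
```

{"name": "send_rows", "arguments": {
  "steps": [
    [[-1.5, -1.1, -0.2, -0.012, 0], [-1.5, -1.1, -0.2, -0.012, 0], [-1.4, -1.1, -0.2, -0.012, 0], [-1.2, -1.0, -0.1, -0.012, 0], [0, 0, 0, 0, 0], [0, 0, 0, 0, 0]]
  ]
}}

```text
clock: 6.35
position: [495.6, 42.2, 93.2]
ee_rot: [0.811, -0.584, -0.014, 0.018]
contact_force: [-0.7, -0.7, -2.5]
gripper_width: 22.0
```

```bash
sed -i '/^print("sock"/a up=R.from_quat(st["ee_rot"]).apply(g["up"]); print("up",up.round(4))' gs.py; python3 - <<'E'
from h import *
g=dict(np.load("grasp.npz")); q=R.from_quat([0.740,-0.673,0.016,-0.005]).inv(); g["up"]=q.apply([0,0,1]); np.savez("grasp.npz",**g)
E
python3 gs.py 469.1 140.7 92 -1.235 3
python3 - <<'E'
from h import *
st=arm.read_state(); im,d=optics.get_image("scene"); np.savez("s5",im=im,d=d,pos=st["position"],q=st["ee_rot"])
C=cam("scene"); print("key c",proj(C,[469.1,140.7,76]),"sock mouth",proj(C,sock(st)[0]))
u,v=map(int,proj(C,[469.1,140.7,76])); np.save("uv",[u,v]); print(u,v)
cv2.imwrite("pics/s5.png",cv2.resize(cv2.convertScaleAbs(im[v-65:v+45,u-60:u+80],alpha=1.5),(764,600),interpolation=cv2.INTER_CUBIC))
E
```

```text
6.35 tcp [495.6  42.2  93.2] yaw -1.248 tilt [-0.0431 -0.0127] F [-0.7 -0.7 -2.5] T [-0.09 -0.11  0.03] 22.0
sock [460.8 142.3  88.7] axyaw -1.249 axz -0.019
up [0.0758 0.0057 0.9971]
target tcp [505.3  41.2  96.6]
[[0.14, -0.29, -0.11, -0.005, 0], [0.14, -0.29, -0.11, -0.005, 0], [0.14, -0.29, -0.11, -0.005, 0]]
key c (np.float64(254.57722432511372), np.float64(262.9263696856371)) sock mouth (np.float64(256.53400717799883), np.float64(261.6129191694835))
254 262
```

View pics/s5.png

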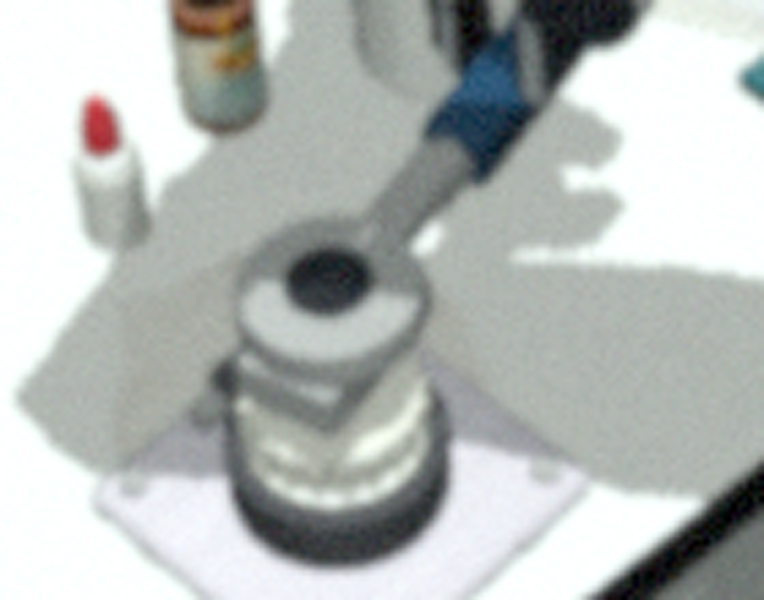

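The head hovers over the cap: its top hole is at (330,283) in the crop, and the socket block's lower corner is visible at (325,420) just above the cap. I'll compare the predicted and seen hole positions.

```bash
python3 - <<'E'
from h import *
z=np.load("s5.npz"); st=dict(position=z["pos"],ee_rot=z["q"]); C=cam("scene"); g=np.load("grasp.npz")
s,ax=sock(st); up=R.from_quat(z["q"]).apply(g["up"])
print("pred hole",proj(C,s+34*up)); print("seen hole 254.5,248.9")
J=np.array([np.array(proj(C,s+e))-proj(C,s) for e in np.eye(3)*10]).T; print("px per cm",J.round(2))
im=z["im"]; v,u=249,254
g=im[v-14:v+14,u-18:u+18].mean(2); m=cv2.connectedComponentsWithStats((g<70).astype(np.uint8)); print(m[2],m[3]+[u-18,v-14])
E
python3 gs.py 468.8 140.7 84 -1.26 3
```

```text
pred hole (np.float64(254.2684226021971), np.float64(247.78400952866522))
seen hole 254.5,248.9
px per cm [[-3.76 -4.63 -0.34]
 [-3.45  3.19 -3.75]]
[[  0   0  36  28 847]
 [ 10   7  17  13 161]] [[253.41912633 248.6729634 ]
 [253.92546584 247.59006211]]
6.4 tcp [495.7  42.1  93.2] yaw -1.249 tilt [-0.0428 -0.0126] F [-1.3  0.3 -3.3] T [-0.09 -0.18  0.01] 21.4
sock [460.9 142.1  88.6] axyaw -1.249 axz -0.019
up [0.0756 0.0056 0.9971]
target tcp [502.5  40.3  88.6]
[[0.13, -0.2, 0.15, 0.004, 0], [0.13, -0.2, 0.15, 0.004, 0], [0.13, -0.2, 0.15, 0.004, 0]]
```

{"name": "send_rows", "arguments": {
  "steps": [
    [[0.2, -0.35, 0, 0.005, 0], [0.2, -0.35, 0, 0.005, 0]]
  ]
}}

```text
clock: 6.57
position: [502.3, 39.2, 92.0]
ee_rot: [0.808, -0.589, -0.015, 0.019]
contact_force: [0.5, 0.9, -2.4]
gripper_width: 21.5
```

```bash
python3 - <<'E'
from h import *
im=cv2.resize(cv2.imread("pics/s4.png"),(560,420),interpolation=cv2.INTER_AREA).astype(int)
m=(im[...,2]>1.8*im[...,0])&(im[...,2]>90); m[:240]=0;m[290:]=0;m[:,:235]=0;m[:,275:]=0
C=cam("scene"); mm=cv2.connectedComponentsWithStats(m.astype(np.uint8)); print(mm[2][1:],mm[3][1:])
# predicted silhouette centroid of key block
a=-1.2;x=np.array([np.cos(a),np.sin(a)]);y=np.array([-x[1],x[0]]); pts=[]
for i in(-18,18):
  for j in(-6,6):
    for h in(60,76): pts.append(proj(C,[*(np.array([469.1,140.7])+i*x+j*y),h]))
k=np.zeros((4200,5600),np.uint8); cv2.fillConvexPoly(k,cv2.convexHull((np.array(pts)*10).astype(np.int32)),1); M=cv2.moments(k,True); print("pred",M["m10"]/M["m00"]/10,M["m01"]/M["m00"]/10,M["m00"]/100)
E
python3 gs.py 468.8 140.7 84 -1.26 2
```

```text
[[248 256  13  18 120]] [[254.00833333 264.74166667]]
pred 254.7032553686226 265.8379701819177 219.33
6.5667 tcp [502.3  39.2  92. ] yaw -1.26 tilt [-0.0459 -0.0135] F [ 0.5  0.9 -2.4] T [-0.01 -0.23  0.01] 21.5
sock [468.6 139.6  87.4] axyaw -1.261 axz -0.018
up [0.0786 0.0062 0.9969]
target tcp [502.5  40.3  88.6]
[[-0.05, -0.03, 0.17, -0.0, 0], [-0.05, -0.03, 0.17, -0.0, 0]]
```

{"name": "send_rows", "arguments": {
  "steps": [
    [[-0.1, -0.05, 0.6, 0, 0], [0, -0.05, 0.6, 0, 0]]
  ]
}}

```text
clock: 6.73
position: [503.9, 39.3, 80.1]
ee_rot: [0.807, -0.59, -0.014, 0.018]
contact_force: [-0.5, -1.2, -1.5]
gripper_width: 21.6
```

```bash
python3 gs.py 468.8 140.7 70 -1.26 2
```

```text
6.7333 tcp [503.9  39.3  80.1] yaw -1.263 tilt [-0.0432 -0.0127] F [-0.5 -1.2 -1.5] T [-0.14  0.07  0.07] 21.6
sock [470.5 139.8  75.5] axyaw -1.263 axz -0.018
up [0.0759 0.0053 0.9971]
target tcp [502.5  40.3  74.6]
[[-0.07, 0.05, 0.28, -0.002, 0], [-0.07, 0.05, 0.28, -0.002, 0]]
```

{"name": "send_rows", "arguments": {
  "steps": [
    [[-0.1, 0.15, 0.2, 0, 0], [-0.05, 0.05, 0.5, 0, 0]]
  ]
}}

```text
clock: 6.9
position: [501.7, 39.4, 72.3]
ee_rot: [0.806, -0.591, -0.013, 0.017]
contact_force: [1.1, 0.8, -2.0]
gripper_width: 22.1
```

```bash
python3 gs.py 468.8 140.7 65 -1.26 2
```

```text
6.9 tcp [501.7  39.4  72.3] yaw -1.265 tilt [-0.0421 -0.0123] F [ 1.1  0.8 -2. ] T [ 0.1  -0.55 -0.19] 22.1
sock [468.5 140.   67.6] axyaw -1.265 axz -0.018
up [0.0747 0.0048 0.9972]
target tcp [502.5  40.3  69.6]
[[-0.03, -0.05, 0.13, -0.003, 0], [-0.03, -0.05, 0.13, -0.003, 0]]
```

{"name": "send_rows", "arguments": {
  "steps": [
    [[-0.05, -0.05, 0.5, 0, 0], [0, 0, 0.5, 0, 0]]
  ]
}}

```text
clock: 7.07
position: [502.1, 39.5, 61.9]
ee_rot: [0.806, -0.591, -0.013, 0.017]
contact_force: [2.3, -7.4, 4.7]
gripper_width: 21.7
```

```bash
python3 gs.py 468.8 140.7 60 -1.24 2
```

```text
7.0667 tcp [502.1  39.5  61.9] yaw -1.265 tilt [-0.0406 -0.0129] F [ 2.3 -7.4  4.7] T [-1.85 -0.59  0.11] 21.7
sock [468.9 140.   57.1] axyaw -1.265 axz -0.017
up [0.0732 0.0054 0.9973]
target tcp [504.5  41.   64.8]
[[-0.04, -0.14, -0.14, -0.012, 0], [-0.04, -0.14, -0.14, -0.012, 0]]
```

```bash
python3 - <<'E'
from h import *
im,d=optics.get_image("scene"); u,v=254,262
cv2.imwrite("pics/s6.png",cv2.resize(cv2.convertScaleAbs(im[v-65:v+45,u-60:u+80],alpha=1.5),(764,600),interpolation=cv2.INTER_CUBIC))
C=cam("scene"); P=cloud(C,d); 
k=(np.hypot(P[...,0]-469,P[...,1]-141)<27)&(P[...,2]>80)&(P[...,2]<110)
Q=P[k]; A=np.c_[Q[:,:2]-[469,141],np.ones(len(Q))]; c=np.linalg.lstsq(A,Q[:,2],rcond=None)[0]; print("head top plane slopes/z",c.round(3),len(Q),np.percentile(Q[:,2],[5,50,95]))
g=im[v-30:v+14,u-18:u+18].mean(2); m=cv2.connectedComponentsWithStats((g<70).astype(np.uint8)); print(m[2][1:],m[3][1:]+[u-18,v-30]); print("pred hole seated", proj(C,[469.1,140.7,94]))
# depth bias check: cap-level reference on table
t=(np.hypot(P[...,0]-469,P[...,1]-250)<20); print("table z",np.median(P[t][:,2]))
E
python3 gs.py
```

```text
head top plane slopes/z [-5.0000e-03  2.8000e-02  9.6679e+01] 624 [94.16654945 96.96298953 99.05034792]
[[ 34  12   1   1   1]
 [  9  16  17  13 151]
 [  0  31   2   5   8]
 [  0  41   1   3   3]
 [ 20  41   4   3   7]] [[270.         244.        ]
 [252.71523179 254.07284768]
 [236.375      265.        ]
 [236.         274.        ]
 [257.28571429 274.        ]]
pred hole seated (np.float64(253.9434919170938), np.float64(256.2578082938202))
table z 3.08254749562235
7.1167 tcp [502.   39.1  61.3] yaw -1.265 tilt [-0.0412 -0.0134] F [ 1.3 -3.2  2.8] T [-0.67 -0.55 -0.03] 21.7
sock [468.8 139.6  56.5] axyaw -1.265 axz -0.017
up [0.0738 0.006  0.9973]
```

View pics/s6.png

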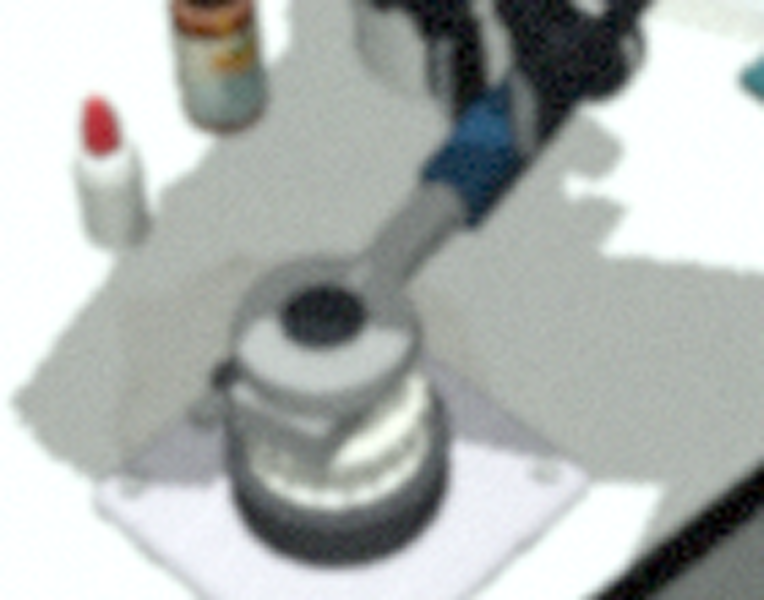

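The head is down over the key: hole at (323,315) in the crop, and the head-top plane reads about 94 mm after the table bias, which is the seated height. The handle sits slightly low, so I'll raise the grip a little and start turning in small arcs.

```bash
cat > arc.py <<'E'
import sys
from h import *
# arc.py dphi n : n rows turning handle clockwise dphi each about cap axis (469.1,140.7)
st=arm.read_state(); p=st["position"]; c=np.array([469.1,140.7]); v=p[:2]-c; rad=np.hypot(*v); th=np.arctan2(v[1],v[0]); a=yaw(st)
F=st["contact_force"]; t=np.array([np.sin(th),-np.cos(th)])
print(st["clock"],"tcp",p.round(1),"rad",rad.round(1),"th",th.round(3),"yaw",a.round(3),"tilt",R.from_quat(st["ee_rot"]).as_matrix()[:2,2].round(4),"F",F.round(1),"T",st["wrist_torque"].round(2),"Ftan(resist +)",(-F[:2]@t).round(1),"Frad",(F[:2]@v/rad).round(1))
if len(sys.argv)>1:
    dp,n=float(sys.argv[1]),int(sys.argv[2]); r0=float(sys.argv[3]) if len(sys.argv)>3 else 105.
    for i in range(n):
        tgt=c+r0*np.array([np.cos(th-dp*(i+1)),np.sin(th-dp*(i+1))]); cur=p[:2] if i==0 else c+r0*np.array([np.cos(th-dp*i),np.sin(th-dp*i)])
        d=(tgt-cur)/10; b=a-dp*i
        print([round(float(d@[np.cos(b),np.sin(b)]),2),round(float(d@[np.sin(b),-np.cos(b)]),2),0,dp,0])
E
python3 arc.py 0.04 3
```

```text
7.1167 tcp [502.   39.1  61.3] rad 106.8 th -1.258 yaw -1.265 tilt [-0.0412 -0.0134] F [ 1.3 -3.2  2.8] T [-0.67 -0.55 -0.03] Ftan(resist +) 0.2 Frad 3.5
[-0.19, 0.42, 0, 0.04, 0]
[-0.01, 0.42, 0, 0.04, 0]
[-0.01, 0.42, 0, 0.04, 0]
```

{"name": "send_rows", "arguments": {
  "steps": [
    [[0, 0, -0.25, 0, 0]]
  ]
}}

```text
clock: 7.2
position: [502.2, 39.1, 63.5]
ee_rot: [0.806, -0.591, -0.013, 0.018]
contact_force: [-0.2, 1.1, 0.6]
gripper_width: 22.0
```

```bash
python3 arc.py 0.04 3
```

```text
7.2 tcp [502.2  39.1  63.5] rad 106.9 th -1.256 yaw -1.265 tilt [-0.0412 -0.0134] F [-0.2  1.1  0.6] T [ 0.66 -0.09 -0.03] Ftan(resist +) 0.2 Frad -1.1
[-0.19, 0.42, 0, 0.04, 0]
[-0.0, 0.42, 0, 0.04, 0]
[-0.0, 0.42, 0, 0.04, 0]
```

{"name": "send_rows", "arguments": {
  "steps": [
    [[-0.02, 0.42, 0, 0.04, 0], [-0.02, 0.42, 0, 0.04, 0], [0, 0.42, 0, 0.04, 0]]
  ]
}}

```text
clock: 7.45
position: [490.7, 36.3, 64.5]
ee_rot: [0.769, -0.638, -0.011, 0.018]
contact_force: [-0.4, -0.1, -2.2]
gripper_width: 21.6
```

```bash
python3 arc.py 0.04 2
```

```text
7.45 tcp [490.7  36.3  64.5] rad 106.6 th -1.367 yaw -1.385 tilt [-0.0399 -0.014 ] F [-0.4 -0.1 -2.2] T [ 0.09 -0.17  0.26] Ftan(resist +) -0.4 Frad 0.1
[-0.16, 0.42, 0, 0.04, 0]
[-0.0, 0.42, 0, 0.04, 0]
```

```bash
sed -i 's/^if len/M=st["wrist_torque"][2]+(v[0]*F[1]-v[1]*F[0])\/1000; print("Mz about cap",M.round(2))\nif len/' arc.py
```

{"name": "send_rows", "arguments": {
  "steps": [
    [[-0.02, 0.42, 0.02, 0.035, 0], [-0.02, 0.42, 0.02, 0.035, 0]]
  ]
}}

```text
clock: 7.62
position: [482.6, 35.1, 64.9]
ee_rot: [0.746, -0.665, -0.01, 0.018]
contact_force: [1.7, -2.5, -1.0]
gripper_width: 21.7
```

```bash
python3 arc.py
```

```text
7.6167 tcp [482.6  35.1  64.9] rad 106.4 th -1.444 yaw -1.456 tilt [-0.0383 -0.0144] F [ 1.7 -2.5 -1. ] T [-0.44 -0.7   0.13] Ftan(resist +) 1.4 Frad 2.7
Mz about cap 0.27
```

{"name": "send_rows", "arguments": {
  "steps": [
    [[0, 0.36, 0, 0.033, 0], [0, 0.36, 0, 0.033, 0]]
  ]
}}

```text
clock: 7.78
position: [475.5, 34.5, 65.4]
ee_rot: [0.723, -0.69, -0.008, 0.018]
contact_force: [1.3, -0.8, -2.5]
gripper_width: 21.4
```

```bash
python3 arc.py
```

```text
7.7833 tcp [475.5  34.5  65.4] rad 106.3 th -1.511 yaw -1.524 tilt [-0.0368 -0.0142] F [ 1.3 -0.8 -2.5] T [-0.01 -0.37  0.16] Ftan(resist +) 1.3 Frad 0.9
Mz about cap 0.29
```

{"name": "send_rows", "arguments": {
  "steps": [
    [[0, 0.36, 0.06, 0.033, 0], [0, 0.36, 0.06, 0.033, 0]]
  ]
}}

```text
clock: 7.95
position: [468.3, 34.3, 64.8]
ee_rot: [-0.7, 0.714, 0.007, -0.018]
contact_force: [0.8, -1.1, -0.4]
gripper_width: 21.9
```

```bash
python3 arc.py
```

```text
7.95 tcp [468.3  34.3  64.8] rad 106.4 th -1.578 yaw -1.591 tilt [-0.0355 -0.0144] F [ 0.8 -1.1 -0.4] T [-0.28 -0.41  0.19] Ftan(resist +) 0.8 Frad 1.1
Mz about cap 0.28
```

{"name": "send_rows", "arguments": {
  "steps": [
    [[0, 0.36, 0.04, 0.033, 0], [0, 0.36, 0.04, 0.033, 0]]
  ]
}}

```text
clock: 8.12
position: [461.1, 34.5, 64.7]
ee_rot: [-0.676, 0.737, 0.006, -0.018]
contact_force: [0.2, -0.3, -0.7]
gripper_width: 22.0
```

```bash
python3 arc.py
```

```text
8.1167 tcp [461.1  34.5  64.7] rad 106.5 th -1.646 yaw -1.658 tilt [-0.0343 -0.0147] F [ 0.2 -0.3 -0.7] T [-0.06 -0.32  0.18] Ftan(resist +) 0.2 Frad 0.3
Mz about cap 0.21
```

{"name": "send_rows", "arguments": {
  "steps": [
    [[0, 0.36, 0.04, 0.033, 0], [0, 0.36, 0.04, 0.033, 0]]
  ]
}}

```text
clock: 8.28
position: [454.0, 35.3, 64.7]
ee_rot: [-0.65, 0.759, 0.005, -0.017]
contact_force: [0.2, -1.4, -0.4]
gripper_width: 21.3
```

```bash
python3 arc.py
```

```text
8.2833 tcp [454.   35.3  64.7] rad 106.5 th -1.713 yaw -1.725 tilt [-0.0329 -0.0148] F [ 0.2 -1.4 -0.4] T [-0.13 -0.31  0.19] Ftan(resist +) 0.5 Frad 1.4
Mz about cap 0.24
```

{"name": "send_rows", "arguments": {
  "steps": [
    [[0, 0.36, 0.04, 0.033, 0], [0, 0.36, 0.04, 0.033, 0]]
  ]
}}

```text
clock: 8.45
position: [446.9, 36.6, 64.7]
ee_rot: [-0.625, 0.781, 0.004, -0.017]
contact_force: [0.4, -1.3, -1.3]
gripper_width: 21.7
```

```bash
python3 arc.py
```

```text
8.45 tcp [446.9  36.6  64.7] rad 106.5 th -1.781 yaw -1.791 tilt [-0.0315 -0.0149] F [ 0.4 -1.3 -1.3] T [-0.16 -0.32  0.19] Ftan(resist +) 0.7 Frad 1.2
Mz about cap 0.26
```

{"name": "send_rows", "arguments": {
  "steps": [
    [[0, 0.36, 0.04, 0.033, 0], [0, 0.36, 0.04, 0.033, 0]]
  ]
}}

```text
clock: 8.62
position: [440.4, 38.3, 64.7]
ee_rot: [-0.598, 0.801, 0.003, -0.016]
contact_force: [3.3, -5.3, -0.7]
gripper_width: 21.9
```

```bash
python3 arc.py
```

```text
8.6167 tcp [440.4  38.3  64.7] rad 106.3 th -1.845 yaw -1.858 tilt [-0.0291 -0.015 ] F [ 3.3 -5.3 -0.7] T [-1.19 -1.33  0.43] Ftan(resist +) 4.6 Frad 4.2
Mz about cap 0.93
```

Resistance is building at a cap turn of about 0.57 rad, so now single small rows.

{"name": "send_rows", "arguments": {
  "steps": [
    [[0.02, 0.3, 0.03, 0.028, 0]]
  ]
}}

```text
clock: 8.7
position: [438.9, 39.0, 65.2]
ee_rot: [-0.588, 0.809, 0.001, -0.015]
contact_force: [4.9, -5.6, -2.3]
gripper_width: 21.3
```

```bash
python3 arc.py
```

```text
8.7 tcp [438.9  39.   65.2] rad 106.1 th -1.859 yaw -1.884 tilt [-0.0254 -0.0155] F [ 4.9 -5.6 -2.3] T [-1.59 -1.72  0.76] Ftan(resist +) 6.3 Frad 4.0
Mz about cap 1.42
```

{"name": "send_rows", "arguments": {
  "steps": [
    [[0.03, 0.3, 0.05, 0.02, 0]]
  ]
}}

```text
clock: 8.78
position: [437.8, 39.4, 65.6]
ee_rot: [-0.582, 0.813, -0.0, -0.013]
contact_force: [5.8, -7.0, -3.4]
gripper_width: 21.5
```

```bash
python3 arc.py
```

```text
8.7833 tcp [437.8  39.4  65.6] rad 106.0 th -1.871 yaw -1.9 tilt [-0.0212 -0.0164] F [ 5.8 -7.  -3.4] T [-1.75 -1.86  0.94] Ftan(resist +) 7.6 Frad 5.0
Mz about cap 1.75
```

{"name": "send_rows", "arguments": {
  "steps": [
    [[0.03, 0.3, 0.08, 0.015, 0]]
  ]
}}

```text
clock: 8.87
position: [436.8, 39.8, 65.6]
ee_rot: [-0.578, 0.816, -0.002, -0.012]
contact_force: [5.7, -7.3, -2.3]
gripper_width: 21.8
```

```bash
python3 arc.py
```

```text
8.8667 tcp [436.8  39.8  65.6] rad 106.0 th -1.881 yaw -1.91 tilt [-0.017  -0.0176] F [ 5.7 -7.3 -2.3] T [-1.74 -1.55  0.85] Ftan(resist +) 7.6 Frad 5.2
Mz about cap 1.66
```

{"name": "send_rows", "arguments": {
  "steps": [
    [[0.05, 0.45, 0.08, 0.02, 0]]
  ]
}}

```text
clock: 8.95
position: [433.9, 40.6, 65.4]
ee_rot: [-0.571, 0.821, -0.004, -0.011]
contact_force: [3.6, -2.5, -3.4]
gripper_width: 21.5
```

```bash
python3 arc.py
```

```text
8.95 tcp [433.9  40.6  65.4] rad 106.1 th -1.909 yaw -1.927 tilt [-0.0138 -0.0184] F [ 3.6 -2.5 -3.4] T [-0.93 -1.21  0.48] Ftan(resist +) 4.2 Frad 1.2
Mz about cap 0.93
```

```bash
python3 - <<'E'
from h import *
optics.get_image("scene")
E
python3 arc.py
```

```text
9.0 tcp [433.2  40.9  65.3] rad 106.1 th -1.916 yaw -1.929 tilt [-0.0138 -0.0176] F [ 3.8 -2.8 -2.5] T [-0.8  -1.27  0.37] Ftan(resist +) 4.6 Frad 1.4
Mz about cap 0.86
```

It broke over: the moment rose to 1.75 and fell to 0.86 N m while the handle ran on only about 0.03 rad. I'm stopping, and backing off into the middle of the key's play.

{"name": "send_rows", "arguments": {
  "steps": [
    [[0, -0.35, 0.03, -0.03, 0], [0, -0.35, 0.03, -0.035, 0], [0, -0.3, 0.03, -0.03, 0]]
  ]
}}

```text
clock: 9.25
position: [443.5, 37.6, 65.0]
ee_rot: [-0.612, 0.791, -0.004, -0.01]
contact_force: [-1.0, 0.6, 0.5]
gripper_width: 21.8
```

```bash
python3 arc.py -0.03 1 106; python3 gs.py
```

```text
9.25 tcp [443.5  37.6  65. ] rad 106.3 th -1.814 yaw -1.824 tilt [-0.0113 -0.0179] F [-1.   0.6  0.5] T [0.33 0.27 0.13] Ftan(resist +) -1.1 Frad -0.4
Mz about cap 0.01
[-0.04, -0.32, 0, -0.03, 0]
9.25 tcp [443.5  37.6  65. ] yaw -1.824 tilt [-0.0113 -0.0179] F [-1.   0.6  0.5] T [0.33 0.27 0.13] 21.8
sock [468.8 140.3  58.1] axyaw -1.823 axz 0.003
up [ 0.0351 -0.0057  0.9994]
```

{"name": "send_rows", "arguments": {
  "steps": [
    [[-0.02, -0.3, 0, -0.03, 0], [0, 0, -0.5, 0, 0]]
  ]
}}

```text
clock: 9.42
position: [445.7, 37.0, 69.5]
ee_rot: [-0.625, 0.781, -0.003, -0.011]
contact_force: [2.6, -0.3, -4.0]
gripper_width: 21.9
```

```bash
python3 arc.py
```

```text
9.4167 tcp [445.7  37.   69.5] rad 106.3 th -1.793 yaw -1.792 tilt [-0.0142 -0.0182] F [ 2.6 -0.3 -4. ] T [-0.08 -0.33 -0.02] Ftan(resist +) 2.6 Frad -0.3
Mz about cap 0.26
```

{"name": "send_rows", "arguments": {
  "steps": [
    [[0, -0.1, -1.0, 0, 0], [0, 0, -1.5, 0, 0], [0, 0, -1.5, 0, 0]]
  ]
}}

```text
clock: 9.67
position: [443.4, 36.6, 108.2]
ee_rot: [-0.623, 0.782, -0.001, -0.016]
contact_force: [0.4, -0.4, -3.0]
gripper_width: 21.7
```

```bash
python3 gs.py 448 -146 75 -1.475 9; python3 - <<'E'
from h import *
im,d=optics.get_image("scene"); 
cv2.imwrite("pics/s7.png",cv2.convertScaleAbs(cv2.resize(im[150:330,150:430],(800,514),interpolation=cv2.INTER_CUBIC),alpha=1.5))
E
```

```text
9.6667 tcp [443.4  36.6 108.2] yaw -1.796 tilt [-0.0246 -0.0209] F [ 0.4 -0.4 -3. ] T [-0.03 -0.11  0.05] 21.7
sock [465.8 140.  100.7] axyaw -1.796 axz 0.009
up [ 0.049  -0.0021  0.9988]
target tcp [ 459.3 -251.1   82.5]
[[3.08, -0.89, 0.29, -0.036, 0], [3.11, -0.78, 0.29, -0.036, 0], [3.13, -0.66, 0.29, -0.036, 0], [3.15, -0.55, 0.29, -0.036, 0], [3.17, -0.44, 0.29, -0.036, 0], [3.19, -0.33, 0.29, -0.036, 0], [3.19, -0.21, 0.29, -0.036, 0], [3.2, -0.1, 0.29, -0.036, 0], [3.2, 0.01, 0.29, -0.036, 0]]
```

View pics/s7.png

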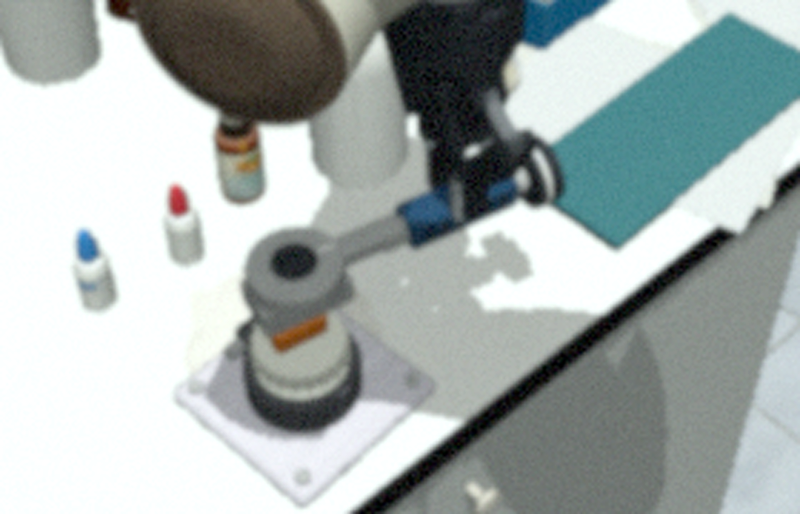

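The wrench is off and the key is free, at about (298,333), turned clockwise with the cap. Back to the pad now.

{"name": "send_rows", "arguments": {
  "steps": [
    [[3.4, -0.95, -0.1, -0.04, 0], [3.6, -0.9, -0.1, -0.042, 0], [3.6, -0.75, -0.1, -0.042, 0], [3.6, -0.6, -0.1, -0.042, 0], [3.6, -0.5, -0.1, -0.042, 0], [3.6, -0.35, 0, -0.042, 0], [3.6, -0.2, 0, -0.042, 0], [3.2, 0, 0, -0.03, 0]]
  ]
}}

```text
clock: 10.38
position: [466.7, -250.8, 120.7]
ee_rot: [0.749, -0.662, -0.002, 0.011]
contact_force: [1.0, 0.8, -1.6]
gripper_width: 21.5
```

```bash
python3 gs.py 457 -150 40 -1.475 4
```

```text
10.3833 tcp [ 466.7 -250.8  120.7] yaw -1.447 tilt [-0.0172 -0.013 ] F [ 1.   0.8 -1.6] T [ 0.   -0.18 -0.02] 21.5
sock [ 452.4 -145.9  114.8] axyaw -1.447 axz -0.006
up [ 4.800e-02 -3.000e-04  9.988e-01]
target tcp [ 468.3 -255.2   45.9]
[[0.12, -0.03, 1.87, 0.007, 0], [0.12, -0.03, 1.87, 0.007, 0], [0.12, -0.03, 1.87, 0.007, 0], [0.12, -0.03, 1.87, 0.007, 0]]
```

{"name": "send_rows", "arguments": {
  "steps": [
    [[0.15, -0.1, 2.0, 0.01, 0], [0.15, -0.1, 2.2, 0.01, 0], [0.15, -0.1, 2.2, 0.008, 0], [0.1, -0.1, 1.6, 0, 0], [0, 0, 0, 0, 0]]
  ]
}}

```text
clock: 10.8
position: [469.0, -264.1, 36.5]
ee_rot: [0.735, -0.678, -0.002, 0.01]
contact_force: [-0.7, -0.1, -3.3]
gripper_width: 21.5
```

```bash
python3 gs.py 457 -150 10 -1.475 3
```

```text
10.8 tcp [ 469.  -264.1   36.5] yaw -1.491 tilt [-0.0158 -0.0123] F [-0.7 -0.1 -3.3] T [-0.02  0.01  0.05] 21.5
sock [ 459.3 -158.7   30.6] axyaw -1.49 axz -0.006
up [ 0.0459 -0.0023  0.9989]
target tcp [ 468.3 -255.2   15.9]
[[-0.3, -0.0, 0.69, -0.005, 0], [-0.3, -0.0, 0.69, -0.005, 0], [-0.3, -0.01, 0.69, -0.005, 0]]
```

{"name": "send_rows", "arguments": {
  "steps": [
    [[-0.4, 0, 0.6, -0.005, 0], [-0.4, 0, 0.6, -0.005, 0], [-0.05, 0, 0.4, 0, 0]]
  ]
}}

```text
clock: 11.05
position: [468.0, -254.9, 20.0]
ee_rot: [0.738, -0.674, -0.002, 0.01]
contact_force: [0.4, -0.3, -2.0]
gripper_width: 21.5
```

```bash
python3 gs.py 457 -150 10 -1.475 2
```

```text
11.05 tcp [ 468.  -254.9   20. ] yaw -1.48 tilt [-0.0157 -0.0122] F [ 0.4 -0.3 -2. ] T [-0.03 -0.    0.03] 21.5
sock [ 457.2 -149.6   14.1] axyaw -1.48 axz -0.006
up [ 0.046  -0.0021  0.9989]
target tcp [ 468.3 -255.2   15.9]
[[0.02, -0.02, 0.21, -0.003, 0], [0.02, -0.02, 0.21, -0.003, 0]]
```

{"name": "send_rows", "arguments": {
  "steps": [
    [[0, 0, 0.25, 0, 0], [0, 0, 0.2, 0, 0]]
  ]
}}

```text
clock: 11.22
position: [468.3, -254.2, 16.3]
ee_rot: [0.739, -0.674, -0.001, 0.01]
contact_force: [-4.5, 1.3, 14.0]
gripper_width: 21.7
```

```bash
python3 gs.py
```

```text
11.2167 tcp [ 468.3 -254.2   16.3] yaw -1.478 tilt [-0.015  -0.0128] F [-4.5  1.3 14. ] T [ 0.37  1.25 -0.03] 21.7
sock [ 457.3 -148.9   10.3] axyaw -1.478 axz -0.006
up [ 0.0453 -0.0014  0.999 ]
```

{"name": "send_rows", "arguments": {
  "steps": [
    [[0, 0, -0.05, 0, 0.4], [0, 0, 0, 0, 0.7], [0, 0, 0, 0, 1], [0, 0, 0, 0, 1], [0, 0, 0, 0, 1]]
  ]
}}

```text
clock: 11.63
position: [472.2, -254.6, 20.6]
ee_rot: [0.74, -0.673, 0.003, 0.008]
contact_force: [-0.5, 0.7, 0.4]
gripper_width: 80.5
```

```bash
python3 gs.py
```

```text
11.6333 tcp [ 472.2 -254.6   20.6] yaw -1.476 tilt [-0.0059 -0.0154] F [-0.5  0.7  0.4] T [0.05 0.   0.  ] 80.5
sock [ 461.  -149.4   14.3] axyaw -1.476 axz -0.002
up [0.0363 0.0013 0.9993]
```

Released. I'll raise straight up and look at the result.

{"name": "send_rows", "arguments": {
  "steps": [
    [[0, 0.1, -0.8, 0, 1], [0, 0, -1.5, 0, 1], [0, 0, -2.5, 0, 1], [0, 0, -3.0, 0, 1], [-0.5, 0, -3.0, 0, 1], [-1.0, 0, -3.0, 0, 1], [-1.0, 0, -2.0, 0, 1], [0, 0, 0, 0, 1]]
  ]
}}

```text
clock: 12.3
position: [468.4, -227.6, 188.6]
ee_rot: [0.739, -0.674, 0.002, 0.008]
contact_force: [-0.7, -0.7, 0.1]
gripper_width: 85.4
```

```bash
python3 - <<'E'
from h import *
st=arm.read_state(); print(st["clock"],st["position"].round(1),st["contact_force"].round(1),st["gripper_width"])
im,d=optics.get_image("wrist"); C=cam("wrist",st); P=cloud(C,d); b,g,r=[im[...,i].astype(int) for i in range(3)]
m=(b>1.6*r)&(b>1.25*g)&(P[...,2]>25)&(np.hypot(P[...,0]-467,P[...,1]+255)<60)
Q=P[m]; print("grip",rect(m,C,43),"z plane",np.linalg.lstsq(np.c_[Q[:,:2]-Q[:,:2].mean(0),np.ones(len(Q))],Q[:,2],rcond=None)[0].round(3))
h=(np.hypot(P[...,0]-457,P[...,1]+150)<26)&(P[...,2]>35); H=P[h]
if len(H): print("head",H.mean(0),np.linalg.lstsq(np.c_[H[:,:2]-H[:,:2].mean(0),np.ones(len(H))],H[:,2],rcond=None)[0].round(3))
sc,ds=optics.get_image("scene")
a=cv2.resize(im,(400,300)); s=cv2.resize(sc,(400,300)); cv2.imwrite("pics/end.png",cv2.convertScaleAbs(np.vstack([np.hstack([a,s]),np.hstack([cv2.resize(sc[225:315,200:320],(400,300),interpolation=cv2.INTER_CUBIC),cv2.resize(sc[130:250,320:480],(400,300),interpolation=cv2.INTER_CUBIC)])]),alpha=1.5))
E
```

```text
12.3 [ 468.4 -227.6  188.6] [-0.7 -0.7  0.1] 85.39105432224487
grip (array([ 466.57833862, -253.4041748 ]), (21.519079208374023, 70.89723205566406), np.float32(-1.485998), 200) z plane [ 3.20000e-02 -7.19000e-01  2.57817e+02]
head [ 457.14358508 -151.36518124   44.63666098] [0.0000e+00 2.9000e-02 4.4637e+01]
```

View pics/end.png

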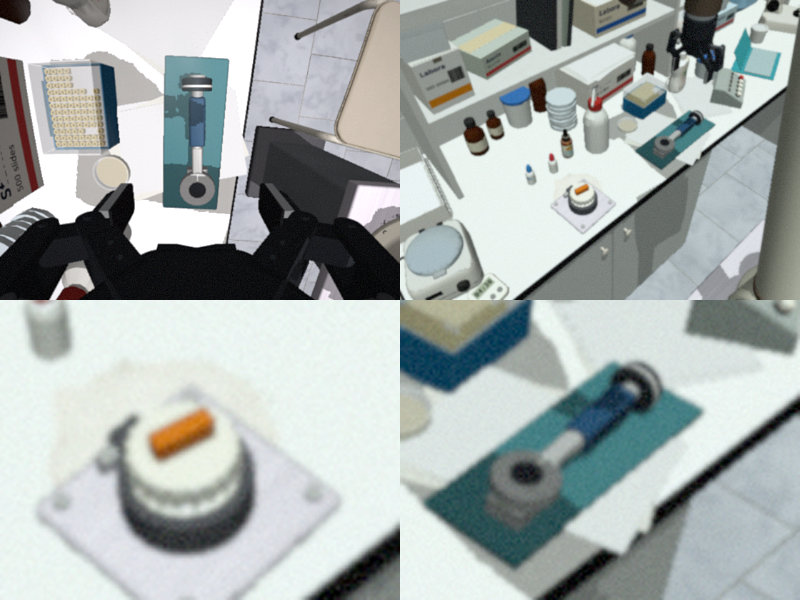

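The wrench lies flat on its pad, with the grip at (467,-253) and the head top level at 44.6 mm. The key on the cap reads yaw of about -1.77, which matches where it came tight. Handing in.

```bash
python3 -c "
from bench import job; print(job.job_done())"
```

```text
the job is handed in; nothing more can be done
None
```

The cap is closed tight and the wrench is back flat on its pad. I handed the job in at about 12.5 s of the 58 s allowed.

- **Fit:** The socket went down over the key. The head's top read 94 mm after correcting for a 3 mm table reading, which is the seated height. The handle was a little butt-low and the tool tilted a few degrees at that moment.
- **Turning:** The cap turned about 0.57 rad against 0.2 to 0.3 N m, then came tight.
- **Click:** The moment climbed to about 1.75 N m and fell at once to 0.86. That peak is above the stated 1.2 to 1.6 N m and the drop is only just about half, so my moment reading is probably a bit high. I stopped about 0.03 rad after the break, well short of the 0.16 rad end stop.
- **Lift-off:** I backed off into the key's play until the moment read near zero, then lifted. A brief 0.26 N m showed in the closing direction as I lifted.
- **Last checks:** The key reads a yaw of about -1.77 by eye from the scene picture, against -1.20 at the start. That matches the tight position, so I see no sign of loosening. The wrench is within about 4 mm of where it first lay, and the head's top is level to about 0.03 rad. The plane fit on the blue grip gave a nonsense slope (probably some stray depth pixels caught in the fit), so I relied on the head and the picture. The gripper is open and clear, and the bottles and dish look untouched in the last picture.

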